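# Stepped stack of cap trays beside the moulding press

### The arm

A 6-joint arm with a two-finger parallel gripper is mounted at the origin on the work surface. World frame = base frame: x ahead of the robot, y to its left, z up, the work surface at z = 0. Lengths are in m, angles in rad, forces in N, time in s.
With the tool pointing down it reaches from about 0.375 to 0.925 m from the base axis. Payload 5.7 kg.
Tool frame: the origin (TCP) lies midway between the tips of the shut fingers; the grasp point (between the pads) lies 19 mm behind it; z points along the fingers, x is the direction in which the jaws open and shut, and the axes are right-handed (so a half turn about z gives the same grasp; the last joint's range is limited). The gripper opens to 88 mm and grips with 3 to 60 N. Pads are 20 mm wide; open, the fingers measure 115 mm over their backs; the gripper's body (75 mm by 178 mm) begins 61 mm behind the grasp point.
Start: joints at [1.066, 0.359, 1.51, -0, 1.272, -0.115], TCP at [0.228, 0.555, 0.223] pointing down, gripper open.
Joint ranges: [-2.97, 2.97], [-1.01, 2.36], [0.21, 2.38], [-0.96, 4.11], [0.2, 2.71], [-2.98, 2.98]. Speed limits (rad/s): [2.39, 2.39, 3.14, 3.14, 3.14, 3.14].

### API

Orientations are given as a unit quaternion [x, y, z, w].
In Python, from bench import move_ptp, servo_line, goto_joints, move_gripper, sleep, inverse_kinematics, capture, PlanningError, close_job, spot_in, silhouettes, current_clock, current_joint_pos, current_qvel, current_joint_torque, current_position, current_orientation, current_force, current_torque, current_finger_gap gives the robot as it stands. Calls block until the motion is done:
- move_ptp(position, orientation): joint-space move of the TCP to a pose.
- servo_line(position, orientation=None, rate=0.15, contact_N=None): straight line of the TCP; orientation=None keeps the orientation; rate is the mean speed in m/s. With contact_N (N) it stops when the force on the tool has changed by that much, and returns True; else False.
- goto_joints(angles): joint-space move.
- move_gripper(opening): finger opening in m; the grip force is fixed at half the most; returns when the fingers have stopped.
- sleep(seconds).
- inverse_kinematics(position, orientation): joint angles nearest the present ones, or None.
- capture(name): name is "scene" or "top" or "wrist"; returns a dict with "image" (384x512x3 uint8, blue, green, red), "range_z" (384x512 float32, m along the optical axis (not along the pixel's ray), 0 where there is no reading), "intrinsics" (3x3 intrinsics, pixels), "k1" (the pictures are not rectified: a ray, as slopes to the right and down, at radius r is drawn at 1 + k1 r^2 times it, then the intrinsics apply), "R" (3x3) and "t" (3): a world point X has camera coordinates R X + t. Camera axes: x right, y down, z forward; pixel columns grow to the right and rows downward; lengths in m; the calibration is good to about 2 mm. A picture is of the moment at which its call begins.
A pose or a line that the arm cannot do raises PlanningError and nothing moves.
- close_job(): hands the job in, once; it reports no verdict.
Trained networks look in the newest picture that a camera, given by its name, has taken for a name from the list of things; names that differ only in an ending like _2 or _b are one class to them, and where a whole thing is asked for, a point or a joint stands for the part that bears it (a point fixed in the world has none). Each returns a list of dicts, best first, with "conf" (0 to 1); they miss things now and then, are a little off and sometimes report something else, mostly with a low value. They report only what shows in the picture. A call takes as long as a camera call. They do not tell look-alikes from the thing itself.
- spot_in(camera, query): "xy" ([column, row] in pixels, amid what is visible of it).
- silhouettes(camera, query): "region" (384x512 bool, what is visible of it) and "xy" ([column, row] in pixels, amid what is visible of it).
Readings, each from a call of its own:
- current_clock(): time.
- current_joint_pos(): joint angles.
- current_qvel(): joint speeds.
- current_joint_torque(): joint torques, N m.
- current_position(): TCP position.
- current_orientation(): TCP orientation.
- current_force(): force on the tool from outside, world axes, zero at the start.
- current_torque(): the same for the moment, N m.
- current_finger_gap(): finger opening in m.
Only numpy, scipy, OpenCV 4.12 (cv2) and the standard library are available. Lean on these libraries where they do the work, as an engineer would, in place of code of your own. Each camera call takes 0.05 s, during which the arm holds its last target.

### The job

Build a stepped stack on the fixed navy tray of white caps: set the navy tray of blue caps on its rim, in line with it but shifted 45 mm away from the end with the green plate, so that an end of the white caps stays open for picking. Then set the navy tray of yellow caps on the blue one, stepped back the other way so that it stands straight above the bottom tray. Carry the trays without tipping them, and leave the orange tray where it is.

Things in the scene. Friction and masses are not known exactly. Their poses are not given: they have to be found in the camera images.
- base_tray: Fixed navy tray of white caps, 150 mm long (x), 60 wide (y), on a fixed steel plate 80 wide, 8 thick. Rim (flat lip 10 mm wide) 53 mm above the work surface. Origin on the work surface under the tray's centre, z up. Green end of the plate with a 38 mm high green tab on the -x side, 78 to 118 mm from the origin. So the blue-cap tray's origin belongs at x 45, y 0, z 53 mm here, the yellow's at 0, 0, 98.
- blue_tray: Loose navy plastic tray filled with blue caps, about 0.3 kg; goes second in the stack. 150 mm long (x), 60 wide (y), 45 high, flat bottom, straight upright outer sides, walls 4 mm, flat inward lip round the rim (10 mm wide with the wall). Caps packed fast up to 10 mm below the rim. Origin: centre of the underside, z up. Both ends alike.
- yellow_tray: Loose navy plastic tray filled with yellow caps, about 0.3 kg; goes on top of the stack. 150 mm long (x), 60 wide (y), 45 high, flat bottom, straight upright outer sides, walls 4 mm, flat inward lip round the rim (10 mm wide with the wall). Caps packed fast up to 10 mm below the rim. Origin: centre of the underside, z up. Both ends alike.
- orange_tray: Loose orange tray of green caps (rejects), same shape and size as the navy trays, lying among them; not to be moved. Origin: centre of the underside, x along its length, z up.
Not all that is in view belongs to the job. Leave any pink look-alike of the yellow_tray alone.

How it is judged:
By the outcome, as a careful person would: the job done as asked, in the order asked, and still so for the second after the job is handed in, with the robot touching nothing.
It also fails if it takes over 64 s, if anything falls off the work surface, if the arm or the gripper's body presses on something with over 40 N, if the wrist force passes 120 N, or if a joint passes its speed limit or range.

## Working session

There is one attempt and no reset: what is moved stays moved. The work goes in short steps, each a Python script; the robot and the scene stay as the last script left them, time stands still between calls to the robot, and variables do not carry over. Pictures are saved under pics/ and viewed, and the job is handed in when it is done.

```bash
mkdir -p pics; ls; python3 - <<'E'
from bench import *
import cv2,numpy as np
for n in ["scene","top","wrist"]:
    c=capture(n); cv2.imwrite(f"pics/{n}0.png",c["image"]); np.savez(f"{n}0.npz",**c)
    print(n,c["intrinsics"].tolist(),c["k1"],(-c["R"].T@c["t"]).tolist(), c["R"].round(3).tolist())
    for q in ["base_tray","blue_tray","yellow_tray","orange_tray"]:
        print(q,[(np.round(d["xy"]).tolist(),round(d["conf"],2)) for d in spot_in(n,q)])
print(current_clock())
E
```

```text
pics
scene [[400.4424022901217, 0.0, 253.61311554441977], [0.0, 400.4424022901217, 198.83017198087373], [0.0, 0.0, 1.0]] 0.013438936813324752 [1.0045156579392387, -0.6239320199322091, 0.9818163417192918] [[0.771, 0.637, 0.0], [0.507, -0.614, -0.606], [-0.385, 0.467, -0.796]]
base_tray [([280.0, 174.0], 0.97)]
blue_tray [([322.0, 106.0], 0.77)]
yellow_tray [([163.0, 277.0], 0.85), ([106.0, 323.0], 0.69)]
orange_tray [([238.0, 221.0], 0.96)]
top [[470.2910825737974, 0.0, 252.21042787872642], [0.0, 470.2910825737974, 196.50229884624656], [0.0, 0.0, 1.0]] -0.14899580864578665 [0.4727604861453144, -0.06019894350975307, 1.3294793775733855] [[0.028, -0.999, 0.023], [-0.999, -0.028, -0.035], [0.035, -0.022, -0.999]]
base_tray [([197.0, 189.0], 0.63)]
blue_tray [([78.0, 203.0], 0.91)]
yellow_tray [([425.0, 209.0], 0.81), ([369.0, 199.0], 0.6), ([197.0, 189.0], 0.32)]
orange_tray [([275.0, 182.0], 0.79)]
wrist [[278.2676460353447, 0.0, 261.5475110070116], [0.0, 278.2676460353447, 189.15878428162262], [0.0, 0.0, 1.0]] -0.00454366615208209 [0.15038298581660134, 0.5872192868092063, 0.38576909599662096] [[0.38, 0.925, -0.001], [0.882, -0.362, 0.302], [0.279, -0.116, -0.953]]
base_tray []
blue_tray [([236.0, 341.0], 0.66)]
yellow_tray []
orange_tray []
0.75
```

View pics/top0.png

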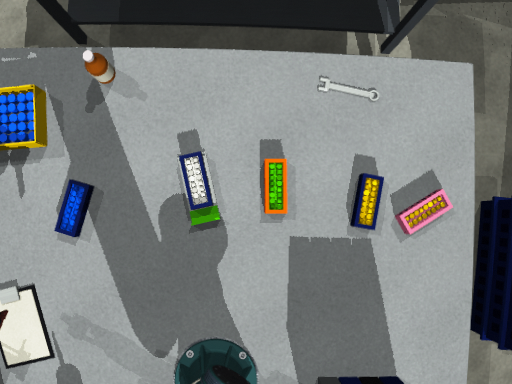

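View pics/scene0.png

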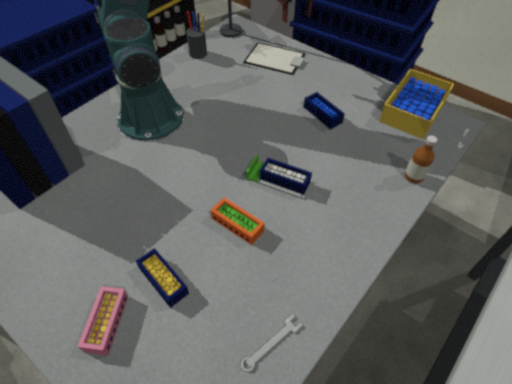

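View pics/wrist0.png

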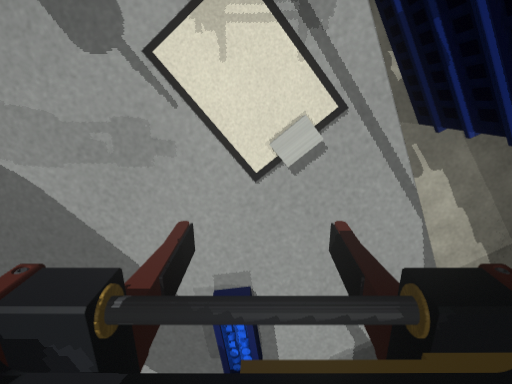

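```bash
cat > h.py <<'E'
from bench import *
import cv2,numpy as np
from scipy.optimize import minimize
def proj(c,X):
    P=np.asarray(X)@c["R"].T+c["t"]; s=P[:,:2]/P[:,2:]; r2=(s**2).sum(1,keepdims=True)
    s=s*(1+c["k1"]*r2); K=c["intrinsics"]; return np.c_[s[:,0]*K[0,0]+K[0,2],s[:,1]*K[1,1]+K[1,2]]
def unproj(c,uv,z):
    K=c["intrinsics"]; uv=np.atleast_2d(uv); d=np.c_[(uv[:,0]-K[0,2])/K[0,0],(uv[:,1]-K[1,2])/K[1,1]]; s=d.copy()
    for _ in range(8): s=d/(1+c["k1"]*(s**2).sum(1,keepdims=True))
    R=c["R"];t=c["t"];o=-R.T@t; D=np.c_[s,np.ones(len(s))]@R
    return o+D*((z-o[2])/D[:,2])[:,None]
def cloud(c):
    K=c["intrinsics"]; v,u=np.mgrid[:384,:512]; d=np.c_[(u.ravel()-K[0,2])/K[0,0],(v.ravel()-K[1,2])/K[1,1]]; s=d.copy()
    for _ in range(8): s=d/(1+c["k1"]*(s**2).sum(1,keepdims=True))
    Z=c["range_z"].ravel()[:,None]; P=np.c_[s,np.ones(len(s))]*Z
    return ((P-c["t"])@c["R"]).reshape(384,512,3), c["range_z"]>0
def box(p,z0,z1,L=.15,W=.06):
    x,y,a=p; ca,sa=np.cos(a),np.sin(a)
    return np.array([[x+ca*i*L/2-sa*j*W/2,y+sa*i*L/2+ca*j*W/2,z] for i in(-1,1) for j in(-1,1) for z in(z0,z1)])
def render(c,p,z0,z1):
    S=16; h=cv2.convexHull(proj(c,box(p,z0,z1)).astype(np.float32))
    m=np.zeros((384*2,512*2),np.uint8); cv2.fillConvexPoly(m,np.round((h*2+.5)*S).astype(np.int32),1,shift=4)
    return cv2.resize(m.astype(np.float32),(512,384),interpolation=cv2.INTER_AREA)
def fit(views,p0,z0,z1):
    def cost(q):
        p=[p0[0]+q[0]*.01,p0[1]+q[1]*.01,p0[2]+q[2]*.1]
        s=0
        for c,m in views:
            r=render(c,p,z0,z1); s+=1-np.minimum(r,m).sum()/np.maximum(r,m).sum()
        return s
    best=None
    for s in(1,.4):
        x0=best.x if best is not None else np.zeros(3)
        best=minimize(cost,x0,method="Nelder-Mead",options=dict(initial_simplex=np.vstack([x0,x0+np.eye(3)*s]),xatol=.01,fatol=1e-5))
    q=best.x; return np.array([p0[0]+q[0]*.01,p0[1]+q[1]*.01,p0[2]+q[2]*.1]),best.fun
E
python3 - <<'E'
from h import *
c=np.load("top0.npz"); im=c["image"]
cv2.imwrite("pics/crop.png",cv2.resize(im[140:250,40:460],None,fx=1.9,fy=1.9,interpolation=cv2.INTER_CUBIC))
guess={}
for cam in("top","scene"):
    capture(cam)
    c=np.load(cam+"0.npz"); X,ok=cloud(c)
    for q in["base_tray","blue_tray","yellow_tray","orange_tray"]:
        for k,d in enumerate(silhouettes(cam,q)):
            m=d["region"]; np.save(f"m_{cam}_{q}_{k}.npy",m)
            P=X[m&ok]; h=np.median(P[:,2]); top=P[P[:,2]>np.percentile(P[:,2],90)-.02]
            r=cv2.minAreaRect((top[:,:2]*1000).astype(np.float32))
            print(cam,q,k,round(d["conf"],2),np.round(d["xy"]),m.sum(),"z",np.percentile(P[:,2],[5,50,95]).round(3),np.round(r[0]),np.round(r[1]),round(r[2],1))
E
```

```text
top base_tray 0 0.65 [200. 191.] 1927 z [0.005 0.036 0.055] [539.  59.] [193.  76.] 12.9
top blue_tray 0 0.66 [ 76. 207.] 1421 z [0.01  0.034 0.048] [474. 412.] [ 65. 151.] 75.2
top yellow_tray 0 0.95 [368. 199.] 1336 z [0.012 0.035 0.048] [ 515. -411.] [ 61. 151.] 81.1
top yellow_tray 1 0.77 [426. 210.] 1318 z [0.009 0.034 0.048] [ 490. -578.] [ 64. 154.] 32.4
top orange_tray 0 0.74 [275. 183.] 1177 z [0.021 0.035 0.048] [ 550. -152.] [146.  61.] 1.6
scene base_tray 0 0.76 [280. 177.] 1747 z [0.002 0.033 0.054] [541.  60.] [193.  72.] 15.2
scene blue_tray 0 0.79 [324. 108.] 812 z [0.007 0.032 0.046] [475. 410.] [ 65. 153.] 74.6
scene yellow_tray 0 0.94 [162. 277.] 1511 z [0.011 0.034 0.046] [ 517. -411.] [ 60. 153.] 80.9
scene orange_tray 0 0.63 [239. 221.] 1376 z [0.004 0.033 0.046] [ 552. -151.] [152.  63.] 2.1
```

View pics/crop.png

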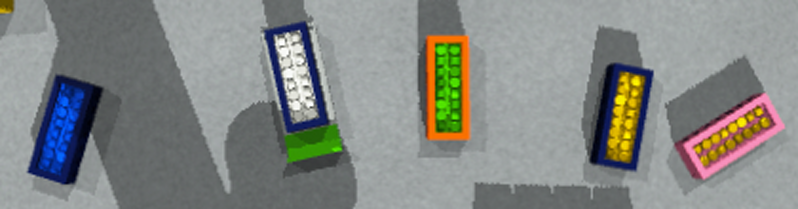

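The yellow target is the navy tray at top (367,201). The pink one at (425,211) is the look-alike, so I leave it. Blue is at (74,208). The base is at (197,180) with its green end toward the robot. Next I fit the poses.

```bash
python3 - <<'E'
from h import *
C={k:dict(np.load(k+"0.npz")) for k in("top","scene")}
g={"blue_tray":(.474,.411,np.radians(-15)),"yellow_tray":(.516,-.411,np.radians(-9)),"orange_tray":(.551,-.152,np.radians(1.8))}
for q,p in g.items():
    V={k:(C[k],np.load(f"m_{k}_{q}_0.npy").astype(np.float32)) for k in C}
    for vs in(["top"],["scene"],["top","scene"]):
        r,f=fit([V[k] for k in vs],p,0,.045); print(q,vs,r[:2].round(4),np.degrees(r[2]).round(2),round(f,3))
# rim by depth
from scipy.ndimage import binary_erosion
for cam in C:
    X,ok=cloud(C[cam])
    for q,lo,hi in(("base_tray",.045,.065),("blue_tray",.038,.056),("yellow_tray",.038,.056)):
        m=np.load(f"m_{cam}_{q}_0.npy"); im=C[cam]["image"].astype(int)
        P=X[m&ok&(X[...,2]>lo)&(X[...,2]<hi)]
        r=cv2.minAreaRect((P[:,:2]*1000).astype(np.float32)); print(cam,q,len(P),r,np.median(P[:,2]))
E
```

```text
blue_tray ['top'] [0.4735 0.4134] -15.24 0.038
blue_tray ['scene'] [0.477  0.4113] -15.59 0.095
blue_tray ['top', 'scene'] [0.474  0.4131] -15.46 0.138
yellow_tray ['top'] [ 0.5148 -0.4115] -9.47 0.052
yellow_tray ['scene'] [ 0.5171 -0.4108] -9.25 0.035
yellow_tray ['top', 'scene'] [ 0.5157 -0.4112] -8.89 0.101
orange_tray ['top'] [ 0.5505 -0.1517] 1.77 0.073
orange_tray ['scene'] [ 0.5517 -0.1507] 2.44 0.032
orange_tray ['top', 'scene'] [ 0.5519 -0.1511] 2.61 0.11
top base_tray 588 ((559.0199584960938, 68.131103515625), (150.89395141601562, 60.88075256347656), 14.536928176879883) 0.05265393099396713
top blue_tray 573 ((473.9630432128906, 412.4761047363281), (64.52471923828125, 150.98509216308594), 75.38835906982422) 0.04469882861108113
top yellow_tray 575 ((514.8640747070312, -410.86041259765625), (61.30215072631836, 151.19578552246094), 81.07469940185547) 0.04459727799285948
scene base_tray 434 ((560.0043334960938, 68.91108703613281), (151.0089569091797, 65.00462341308594), 14.879005432128906) 0.051709958580460805
scene blue_tray 256 ((476.1358642578125, 409.5483093261719), (64.76841735839844, 150.98422241210938), 74.80754089355469) 0.04335871341222212
scene yellow_tray 594 ((516.64013671875, -411.1117248535156), (60.2028923034668, 152.4677276611328), 80.88142395019531) 0.04406029829625361
```

```bash
cat >> h.py <<'E'
from scipy.spatial.transform import Rotation as Ro
def down(a): # tool x at yaw a
    ca,sa=np.cos(a),np.sin(a); return Ro.from_matrix(np.array([[ca,sa,0],[sa,-ca,0],[0,0,-1]])).as_quat()
_w=dict(np.load("wrist0.npz"))
def viewpose(P,a,z,px=(261.5,125)):
    # TCP so that world point P appears at px, with tool yaw a, TCP height z
    c0=_w; T0=np.load("tcp0.npz"); Rt=Ro.from_quat(T0["q"]).as_matrix()
    cpos=Rt.T@(-c0["R"].T@c0["t"]-T0["p"]); Rc=Rt.T@c0["R"].T   # camera in tool
    Rn=Ro.from_quat(down(a)).as_matrix(); K=c0["intrinsics"]
    d=Rn@Rc@np.array([(px[0]-K[0,2])/K[0,0],(px[1]-K[1,2])/K[1,1],1]); o=Rn@cpos
    s=(P[2]-z-o[2])/d[2]
    t=np.array(P)-o-d*s; t[2]=z; return t
E
python3 - <<'E'
from bench import *
import numpy as np
np.savez("tcp0.npz",p=current_position(),q=current_orientation())
from h import *
print(current_orientation(),np.degrees(Ro.from_quat(current_orientation()).as_euler("ZYX")), Ro.from_quat(current_orientation()).as_matrix()[:,0])
def ik(p,a):
    r=inverse_kinematics(list(p),list(down(a))); return None if r is None else np.round(r,2)
R=np.radians
for n,P,a in(("blue",(.474,.4125,.045),-15.3),("base",(.5595,.0685,.053),14.2),("yel",(.515,-.411,.045),-9)):
    for s in(90,-90):
        v=viewpose(P,R(a+s),.18); print(n,s,v.round(3),ik(v,R(a+s)),"grasp",ik([P[0],P[1],.011],R(a+s)),"over",ik([P[0],P[1],.2],R(a+s)))
print(current_clock())
E
```

```text
[ 8.30656717e-01  5.56784893e-01 -3.02088715e-05  1.48887755e-05] [ 6.76674841e+01  3.82541544e-03 -1.79999490e+02] [ 3.79981163e-01  9.24994222e-01 -6.67660946e-05]
blue 90 [0.532 0.397 0.18 ] [ 0.54  0.49  1.41 -0.    1.24 -0.77] grasp [ 0.61  0.64  1.63 -0.    0.87 -0.7 ] over [ 0.61  0.42  1.47 -0.    1.25 -0.7 ]
blue -90 [0.416 0.428 0.18 ] [ 0.68  0.4   1.57 -0.    1.18  2.52] grasp [ 0.61  0.64  1.63 -0.    0.87  2.44] over [ 0.61  0.42  1.47 -0.    1.25  2.44]
base 90 [0.618 0.083 0.18 ] [ 0.02  0.43  1.51 -0.    1.2  -1.8 ] grasp [-0.    0.58  1.78 -0.    0.78 -1.82] over [-0.    0.33  1.62 -0.    1.19 -1.82]
base -90 [0.501 0.054 0.18 ] [-0.03  0.27  1.77 -0.    1.11  1.29] grasp [-0.    0.58  1.78 -0.    0.78  1.32] over [-0.    0.33  1.62 -0.    1.19  1.32]
yel 90 [ 0.574 -0.42   0.18 ] [-0.73  0.55  1.29 -0.    1.3  -2.14] grasp [-0.78  0.67  1.56 -0.    0.92 -2.19] over [-0.78  0.46  1.4  -0.    1.28 -2.19]
yel -90 [ 0.456 -0.402  0.18 ] [-0.84  0.41  1.54 -0.    1.19  0.89] grasp [-0.78  0.67  1.56 -0.    0.92  0.95] over [-0.78  0.46  1.4  -0.    1.28  0.95]
1.25
```

```bash
python3 - <<'E'
from h import *
R=np.radians
for n,P,a in(("base",(.5595,.0685,.053),14.2),("blue",(.474,.4125,.045),-15.3)):
    move_ptp(list(viewpose(P,R(a+90),.18)),list(down(R(a+90)))); sleep(.2)
    c=capture("wrist"); np.savez(f"w_{n}.npz",**c)
    s=silhouettes("wrist",n+"_tray"); print([(d["conf"],d["xy"],d["region"].sum()) for d in s])
    im=c["image"].copy(); r,t=P,0
    if s:
        np.save(f"wm_{n}.npy",s[0]["region"]); cs,_=cv2.findContours(s[0]["region"].astype(np.uint8),0,1); cv2.drawContours(im,cs,-1,(0,255,255),1)
    cv2.imwrite(f"pics/w_{n}.png",im); print(current_clock())
E
```

```text
[(0.63, [260.2, 92.5], np.int64(13839))]
3.7417
[(0.95, [264.4, 114.6], np.int64(8580))]
5.275
```

View pics/w_base.png

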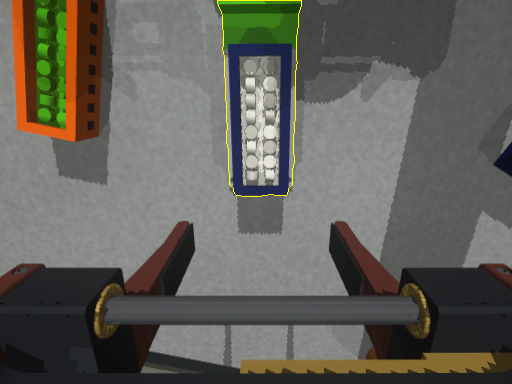

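View pics/w_blue.png

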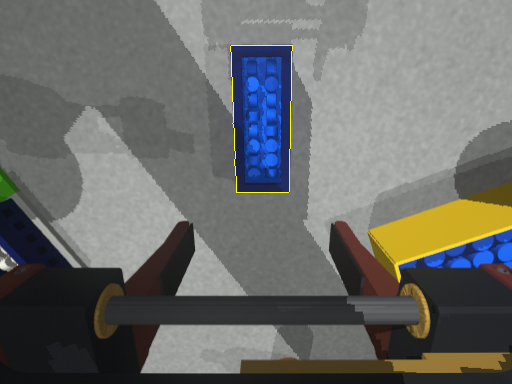

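The wrist views show the base rim at about (229..294, 44..194), with the green end at the top of the image, and the blue tray at (231..292, 45..192). Next I measure both rims precisely.

```bash
cat >> h.py <<'E'
def rim(c,region,zr,z0,p0,tol=.008):
    """edge-refined top-rim fit: mask of pixels with world z near zr; returns rect + model fit"""
    X,ok=cloud(c); m=(cv2.dilate(region.astype(np.uint8),np.ones((5,5)))>0)&ok&(abs(X[...,2]-zr)<tol)
    n,l,st,_=cv2.connectedComponentsWithStats(m.astype(np.uint8),connectivity=4); m=l==1+np.argmax(st[1:,4])
    cs,_=cv2.findContours(m.astype(np.uint8),cv2.RETR_EXTERNAL,cv2.CHAIN_APPROX_NONE)
    h=cv2.convexHull(np.vstack(cs)); hull=np.zeros((384,512),np.uint8); cv2.fillConvexPoly(hull,h,1)
    return m,hull,fit([(c,hull.astype(np.float32))],p0,zr-1e-4,zr), np.median(X[m][:,2])
E
python3 - <<'E'
from h import *
for n,p,zr in(("base",(.5595,.0685,np.radians(14.2)),.053),("blue",(.474,.4125,np.radians(-15.3)),.045)):
    c=dict(np.load(f"w_{n}.npz")); m,h,(r,f),zz=rim(c,np.load(f"wm_{n}.npy"),zr,0,p)
    print(n,r[:2].round(4),np.degrees(r[2]).round(2),"res",round(f,3),"z",zz)
    im=c["image"].copy()
    cv2.polylines(im,[cv2.convexHull(np.round(proj(c,box(r,zr-1e-4,zr))).astype(np.int32))],True,(0,255,255),1)
    cv2.imwrite(f"pics/fit_{n}.png",cv2.resize(im[:230,200:330],None,fx=2.5,fy=2.5,interpolation=cv2.INTER_NEAREST))
a=[cv2.imread(f"pics/fit_{n}.png") for n in("base","blue")]; cv2.imwrite("pics/fit.png",np.hstack(a))
E
```

```text
base [0.5603 0.0682] 14.36 res 0.012 z 0.05418051632813465
blue [0.4741 0.4121] -14.88 res 0.013 z 0.046152117443835024
```

View pics/fit.png

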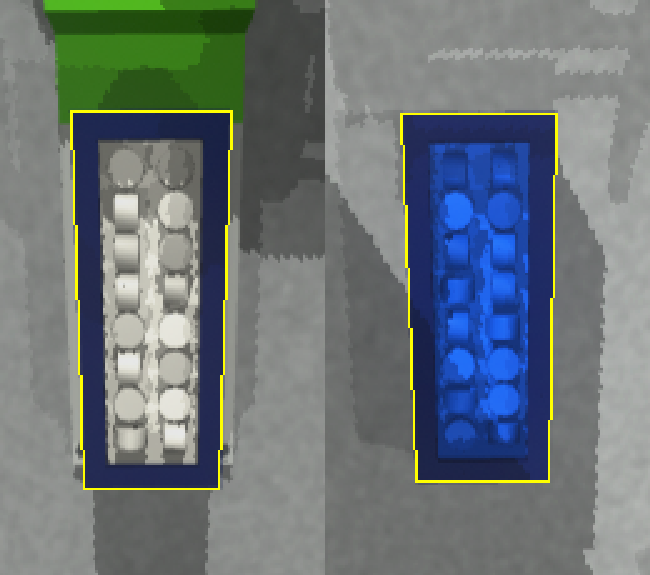

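```bash
python3 - <<'E'
from h import *
x,y,a=.4741,.4121,np.radians(-14.9); q=list(down(a+np.pi/2))
move_ptp([x,y,.11],q); servo_line([x,y,.012],q,rate=.12); print(current_force().round(2) if hasattr(current_force(),'round') else current_force())
move_gripper(.04); print("gap",current_finger_gap(),current_position(),current_clock())
servo_line([x,y,.05],q,rate=.08); servo_line([x,y,.16],q,rate=.15); sleep(.2)
print("gap",current_finger_gap(),current_force(),current_torque(),current_clock())
c=capture("wrist"); cv2.imwrite("pics/held.png",c["image"]); c=capture("scene"); cv2.imwrite("pics/held_s.png",c["image"])
E
```

```text
[-0.31  0.32 -0.3 ]
gap 0.05991390463239086 [0.47423724 0.41220169 0.01236782] 7.25
gap 0.0597845864305288 [-0.60503014  0.06878859 -2.64558936] [-0.01770895 -0.01442258 -0.02979754] 8.9583
```

View pics/held.png

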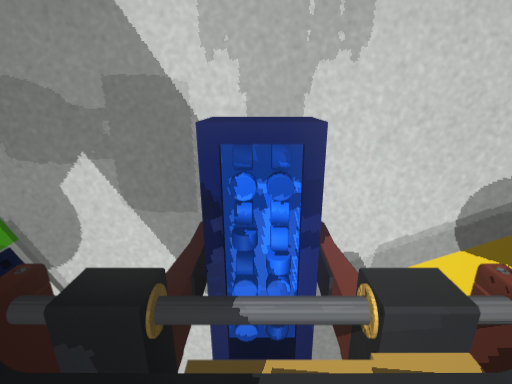

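View pics/held_s.png

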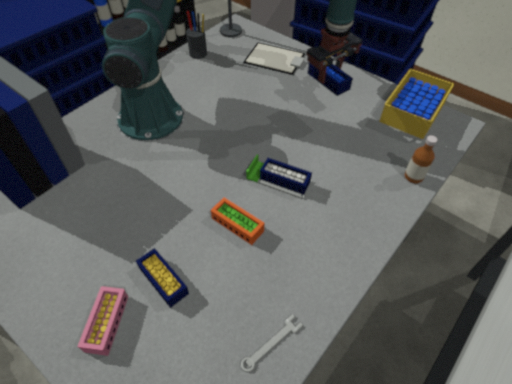

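Held level, with its far rim end at about (198..327, 120). Next I carry and place it.

```bash
python3 - <<'E'
from h import *
bx,by,a=.5602,.0683,np.radians(14.35); u=np.array([np.cos(a),np.sin(a)])
x,y=np.array([bx,by])+.045*u; q=list(down(a+np.pi/2))
move_ptp([x,y,.16],q); print(current_clock())
servo_line([x,y,.078],q,rate=.1); sleep(.2); f0=np.array(current_force())
print(current_position(),f0)
hit=servo_line([x,y,.0625],q,rate=.02,contact_N=5); print(hit,current_position(),np.array(current_force())-f0,current_finger_gap(),current_clock())
E
```

```text
10.4
[0.60436688 0.07944843 0.07875901] [-0.11295871 -0.59245504 -2.2491658 ]
True [0.60359172 0.07944213 0.06528857] [-0.1949283   0.85065103  5.49665938] 0.060052499100089876 12.1833
```

```bash
python3 - <<'E'
from h import *
bx,by,a=.5602,.0683,np.radians(14.35); u=np.array([np.cos(a),np.sin(a)]); q=list(down(a+np.pi/2))
x,y=np.array([bx,by])+.045*u
move_gripper(.086); print(current_finger_gap())
servo_line([x,y,.15],q,rate=.12)
v=viewpose((bx+.0225*u[0],by+.0225*u[1],.09),a+np.pi/2,.235); 
move_ptp(list(v),q); sleep(.2)
c=capture("wrist"); np.savez("w_p1.npz",**c); s=silhouettes("wrist","blue_tray"); print([(d["conf"],d["xy"]) for d in s])
cv2.imwrite("pics/p1.png",c["image"]); print(current_clock())
if s: 
    for zr,q_ in((.098,"blue"),):
        m,h,(r,f),zz=rim(c,s[0]["region"],.098,0,(x,y,a)); print(r[:2].round(4),np.degrees(r[2]).round(2),round(f,3),zz)
        d=r[:2]-np.array([bx,by]); print("offset along/across",d@u, d@np.array([-u[1],u[0]]))
E
```

```text
0.08626042105018163
[(0.73, [263.3, 142.1])]
14.4083
[0.6034 0.0797] 14.36 0.015 0.0991485939462165
offset along/across 0.0446504346642049 0.0003446550702013125
```

View pics/p1.png

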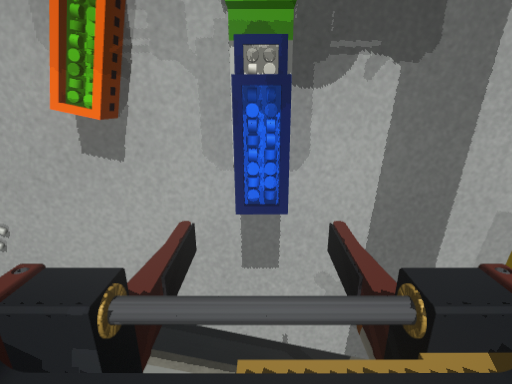

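Blue sits in line at (235..290, 74..213), 44.7 mm along and 0.3 mm across, with the white caps open at the green end (261,60). Yellow is next.

```bash
python3 - <<'E'
from h import *
a=np.radians(-9.1); P=(.5152,-.411,.045)
move_ptp(list(viewpose(P,a+np.pi/2,.18)),list(down(a+np.pi/2))); sleep(.2)
c=capture("wrist"); s=silhouettes("wrist","yellow_tray"); print([(d["conf"],d["xy"]) for d in s],current_clock())
cv2.imwrite("pics/y0.png",c["image"])
s=[d for d in s if np.hypot(*(np.array(d["xy"])-[261,120]))<40]
m,h,(r,f),zz=rim(c,s[0]["region"],.045,0,(P[0],P[1],a)); print(r[:2].round(4),np.degrees(r[2]).round(2),round(f,3),zz); np.save("yel.npy",r)
E
```

```text
[(0.72, [259.4, 120.3]), (0.66, [107.7, 124.6])] 16.575
[ 0.5165 -0.4122] -9.08 0.014 0.04618192734223485
```

View pics/y0.png

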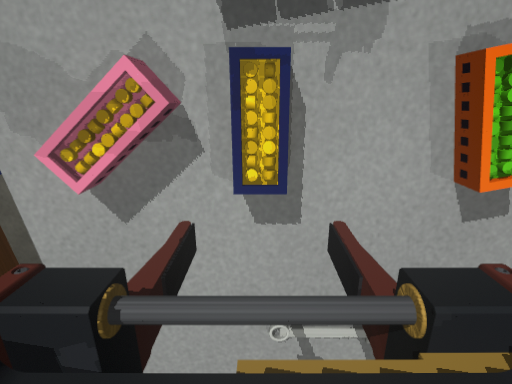

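The navy yellow tray is at (260,120). The pink look-alike is at (108,125) and stays put.

```bash
python3 - <<'E'
from h import *
x,y,a=np.load("yel.npy"); q=list(down(a+np.pi/2))
move_ptp([x,y,.11],q); servo_line([x,y,.012],q,rate=.12)
move_gripper(.04); print("gap",current_finger_gap(),current_position())
servo_line([x,y,.05],q,rate=.08); servo_line([x,y,.21],q,rate=.15); print("gap",current_finger_gap(),current_force(),current_torque())
bx,by,a=.5602,.0683,np.radians(14.35); x,y=bx,by; q=list(down(a+np.pi/2))
move_ptp([x,y,.21],q); print(current_clock(),current_finger_gap())
c=capture("wrist"); cv2.imwrite("pics/y1.png",c["image"])
servo_line([x,y,.123],q,rate=.1); sleep(.2); f0=np.array(current_force())
hit=servo_line([x,y,.107],q,rate=.02,contact_N=5); print(hit,current_position(),np.array(current_force())-f0,current_finger_gap(),current_clock())
c=capture("scene"); cv2.imwrite("pics/y1s.png",c["image"])
E
```

```text
gap 0.06023367199547794 [ 0.51667172 -0.41236321  0.01245446]
gap 0.0599613721498708 [-0.12709542  0.37058617 -3.08532718] [ 0.02961511 -0.01246472  0.03993871]
22.1167 0.05950041463692218
True [0.55999936 0.06830654 0.11032041] [0.90717534 1.13195409 5.89287903] 0.05964694908380234 24.0083
```

View pics/y1.png

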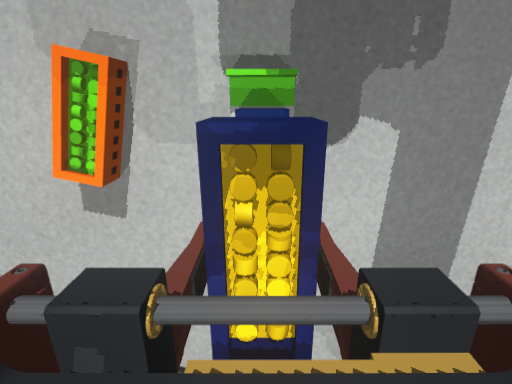

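View pics/y1s.png

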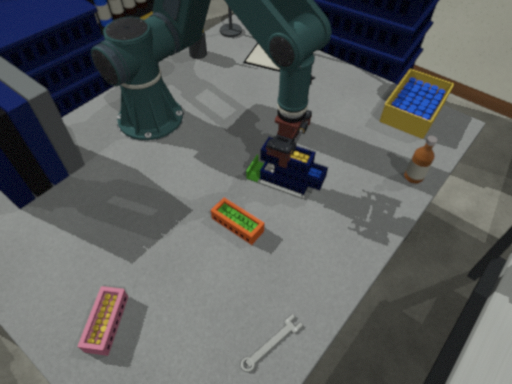

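The tray is level and touched at the expected height. I release, retreat and check.

```bash
python3 - <<'E'
from h import *
bx,by,a=.5602,.0683,np.radians(14.35); u=np.array([np.cos(a),np.sin(a)]); q=list(down(a+np.pi/2)); n=np.array([-u[1],u[0]])
move_gripper(.086); servo_line([bx,by,.2],q,rate=.12)
move_ptp(list(viewpose((bx+.0225*u[0],by+.0225*u[1],.12),a+np.pi/2,.27)),q); sleep(.3)
c=capture("wrist"); cv2.imwrite("pics/p2.png",c["image"])
def chk(q_,zr,g):
    s=silhouettes("wrist",q_); print(q_,[(d["conf"],d["xy"]) for d in s])
    if s:
        m,h,(r,f),zz=rim(c,s[0]["region"],zr,0,g); d=r[:2]-np.array([bx,by]); print(r[:2].round(4),np.degrees(r[2]).round(2),round(f,3),zz,"along/across mm",1000*(d@u),1000*(d@n))
chk("yellow_tray",.143,(bx,by,a))
# visible part of blue: far-end edge
X,ok=cloud(c); m=ok&(abs(X[...,2]-.099)<.006); D=X[m][:,:2]-[bx,by]; al=D@u; ac=D@n; k=(abs(ac)<.035)&(al>.06)&(al<.15)
print("blue ledge: along max",al[k].max(),"across",ac[k].min(),ac[k].max(),"(expect .120, +-.030)",k.sum())
for cam in("top","scene"):
    c=capture(cam); cv2.imwrite(f"pics/{cam}2.png",c["image"])
    s=silhouettes(cam,"orange_tray")
    if s: print(cam,"orange",fit([(c,s[0]["region"].astype(np.float32))],(.551,-.151,.035),0,.045))
print(current_clock())
E
python3 -c "
import cv2,numpy as np
a=cv2.imread('pics/scene2.png')[120:220,210:360];cv2.imwrite('pics/s2.png',cv2.resize(a,None,fx=5,fy=5))"
```

```text
yellow_tray [(0.65, [261.4, 94.5])]
[0.5598 0.0686] 14.3 0.011 0.14418106096730207 along/across mm -0.3431304922461835 0.44634885832859306
blue ledge: along max 0.12001644791241728 across -0.029419966896372295 0.030486716242330687 (expect .120, +-.030) 685
top orange (array([ 0.55076314, -0.15352308,  0.02212615]), np.float64(0.06156271696090698))
scene orange (array([ 0.55192033, -0.15122352,  0.05073163]), np.float64(0.035553157329559326))
26.6833
```

View pics/p2.png

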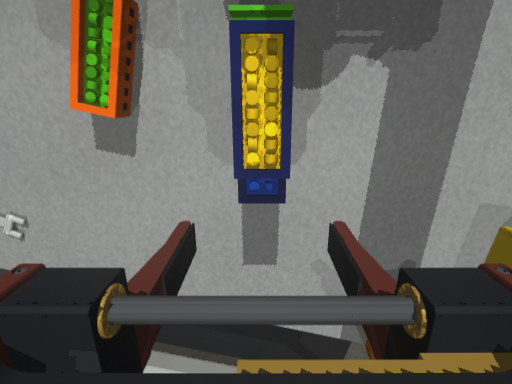

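View pics/s2.png

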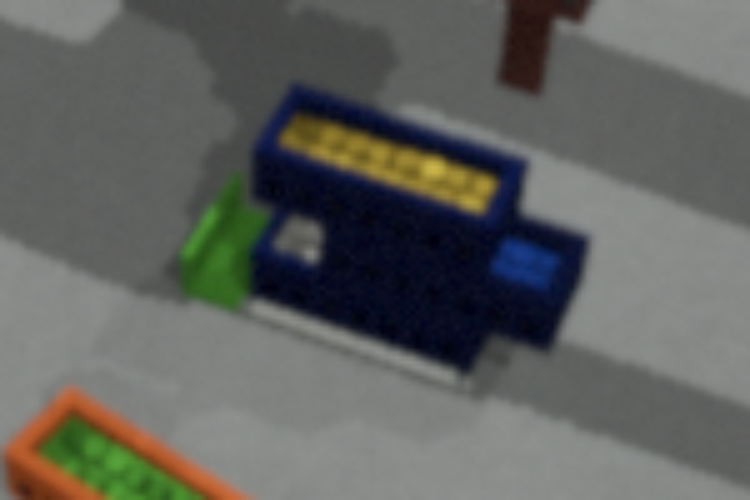

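The wrist view shows yellow at (232..292, 22..178) with the blue ledge at (262,190). The enlarged scene crop shows the intended step, with the white caps open at the green end. The gripper is clear, so I hand in.

```bash
python3 -c "
from bench import *
close_job()"
```

```text
the job is handed in; nothing more can be done
```

The stepped stack is built and handed in at about 27 s of the 64 s allowed. I set the blue-cap tray on the fixed white-cap tray first, then the yellow-cap tray on top. Both were carried level, and both touched down within about 0.2 mm of the expected height.

Last checks with the wrist camera, which is calibrated to about 2 mm:
- **Blue tray:** 44.7 mm along and 0.3 mm across from the base tray's centre (45 and 0 asked), with no measurable twist. With yellow on top, its visible end was still where it should be, at 120 mm.
- **Yellow tray:** −0.3 mm along and 0.4 mm across from straight above the base (0 and 0 asked), turned less than 0.1°.
- **White caps:** the end by the green plate is open for picking.
- **Orange tray and pink look-alike:** the arm touched neither. For the orange tray, the scene camera refit agrees within 1 mm. The top camera refit reads 2 mm off in y, which I put down to outline noise.

No check failed.

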